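# Lay the guest's coffee tray

### The arm

A 6-joint arm with a two-finger parallel gripper is mounted at the origin on the work surface. World frame = base frame: x ahead of the robot, y to its left, z up, the work surface at z = 0. Lengths are in m, angles in rad, forces in N, time in s.
With the tool pointing down it reaches from about 0.375 to 0.975 m from the base axis. Payload 3.8 kg.
Tool frame: the origin (TCP) lies midway between the tips of the shut fingers; the grasp point (between the pads) lies 19 mm behind it; z points along the fingers, y is the direction in which the jaws open and shut (so a half turn about z gives the same grasp; the last joint's range is limited). The gripper opens to 85 mm and grips with 20 to 120 N. Pads are 22 mm wide; open, the fingers measure 114 mm over their backs; the gripper's body (76 mm by 85 mm) begins 54 mm behind the grasp point. The pads swing forward as they close: fully open they stand 13 mm farther back than shut.
Start: joints at [1.207, 0.264, 1.604, -0, 1.274, -0.037], TCP at [0.217, 0.639, 0.231] pointing down, gripper open.
Joint ranges: [-2.63, 2.63], [-0.94, 2.18], [0.31, 2.57], [-1.31, 4.45], [0, 2.66], [-2.55, 2.55]. Speed limits (rad/s): [2.57, 2.57, 3.14, 3.14, 3.14, 3.14].

### API

Orientations are given as a rotation vector (axis times angle).
In Python, from workcell import bot gives the robot as it stands.
- The arm moves only by the shell command python3 -m inch 'ROWS' [FORCE]. ROWS is JSON, a list of rows, each an object of numbers: "dx", "dy", "dz": the shift along the tool's x, y, z in m; "ax", "ay", "az": the turn, a rotation vector about the tool's x, y, z in degrees; "fingers": the opening, from -1 (shut) to 1 (fully open). A call has 1 to 20 rows; each row is the pose to reach, as a shift and turn from the pose measured when the call began, along the tool's axes at that moment; what a row does not reach only later rows make up. A row lasts 1/8 s, in which the tool goes at most 62.5 mm and 10.7 degrees, less where a joint would pass 70% of its speed; a pose out of reach is approached as far as the arm can. A call with a gripper value outside its range is refused whole. The fingers move at their own pace and stop on an object; FORCE is the grip in N (left out, the last holds). Time passes only in rows, so rows that repeat a pose let the fingers close. It gives the time, the measured TCP pose, the force and the opening at its end, in the units of the state.
- bot.read_state(): the state, without advancing time (a new reading comes with each control period).
- bot.read_camera(name): name is "side" or "top" or "wrist"; returns (picture, depth): 400x640x3 uint8, blue, green, red; 400x640 float32, m along the optical axis (not along the pixel's ray), 0 where there is no reading.
- bot.get_calibration(name): a dict with "intrinsics" (3x3 intrinsics, pixels), "distortion" ([k1, k2, p1, p2, k3] as OpenCV has them; the pictures are not rectified), "view" (4x4, takes a point from world to camera coordinates). Camera axes: x right, y down, z forward; pixel columns grow to the right and rows downward; lengths in m; the calibration is good to about 2 mm. A picture is of the moment at which its call begins: read the wrist's pose just before it. get_calibration takes no time and is no camera call; for the wrist camera it gives the pose at the moment of the call.
- bot.finish_job(): hands the job in, once; it reports no verdict.
Trained networks look in the newest picture that a camera, given by its name, has taken for a name from the list of things; names that differ only in an ending like _2 or _b are one class to them, and where a whole thing is asked for, a point or a joint stands for the part that bears it (a point fixed in the world has none). Each returns a list of dicts, best first, with "p" (0 to 1); they miss things now and then, are a little off and sometimes report something else, mostly with a low value. They report only what shows in the picture. A call takes as long as a camera call.
- bot.masks_of(camera, thing): "region" (400x640 bool, what is visible of it) and "box" ([left, top, right, bottom] in pixels, round what is visible of it).
The state is a dict: "time": time; "q": joint angles; "joint_vel": joint speeds; "joint_torque": joint torques, N m; "tool_pos": TCP position; "tcp_rot": TCP orientation; "wrist_force": force on the tool from outside, world axes, zero at the start; "torque": the same for the moment, N m; "width": opening from 0.0 (shut) to 1.0 (fully open).
Only numpy, scipy, OpenCV 4.12 (cv2) and the standard library are available. Lean on these libraries where they do the work, as an engineer would, in place of code of your own. Each camera call takes 0.05 s, during which the arm holds its last target. There are 200 camera calls.

### The job

Lay the brown tray for a guest, whose side is the tray's orange edge: stand the white cup in the middle of the round white saucer, the blue milk jug in the middle of the square dark slate, and the yellow sugar pot on the tray midway between the two, in line with them. Put the brass lid on the sugar pot, and stand the jam jar with the red cap on the tray directly behind the saucer (on the side away from the orange edge), about a finger's width clear of it. Everything ends upright and let go; leave the green cup and the salt shaker where they are.

Things in the scene. Friction and masses are not known exactly. Their poses are not given: they have to be found in the camera images.
- tray: Brown tray fixed to the counter, 240 x 320 mm (x, y), floor 6 mm thick (its upper face is 6 mm above the counter), rim 7 mm wide up to 14 mm above the counter. Origin: centre of the underside, on the counter. Its x axis points away from the guest: the orange edge is the long edge at -x (towards the robot), 'behind' is +x; y runs along the long edges.
- saucer: Round white saucer, a flat disc 96 mm across and 6 mm thick, fixed on the tray floor. Origin: centre of the underside; z up. Its axes are parallel to the tray's. It lies 100 mm to the left or right of the tray's middle and 35 mm towards the orange edge.
- slate: Square dark-grey slate coaster, 76 x 76 mm, 6 mm thick, fixed on the tray floor on the other side, 200 mm from the saucer (centre to centre, along the tray's y). Origin: centre of the underside; z up. Axes parallel to the tray's.
- cup: Loose white cup without handle, 62 mm high, open; outside diameter 52 mm at the foot, 58 mm at 20 mm up, 60 mm at the rim; wall 4 mm; about 160 g. Origin: centre of the underside; z up. All loose things but the shaker start upright on a dark rubber mat 6 mm thick.
- green_cup: Green cup of the same shape and size as the white one, standing on the mat; not needed, leave it. Origin: centre of the underside; z up. 
- shaker: Salt shaker, a steel cylinder with black top, 36 mm diameter, 58 mm high, standing loose on the tray floor near the middle of its rear half (about 72 mm behind the tray's centre); it belongs there, leave it. Origin: centre of the underside; z up. 
- jug: Loose blue milk jug without handle, a straight open cylinder 52 mm outside diameter, 62 mm high, with a small spout nub 7 mm proud at the rim (towards its -x; it does not obstruct the fingers); about 180 g. Origin: centre of the underside; z up. 
- pot: Loose yellow sugar pot, a straight open cylinder 60 mm outside diameter, 46 mm high, wall 5 mm; about 180 g. Origin: centre of the underside; z up. 
- lid: Loose lid of the sugar pot: flat brass disc 68 mm across and 6 mm thick with an upright black knob 18 mm in diameter, from 6 to 28 mm above the underside; about 70 g. It rests flat on the pot's rim and has no lip. It starts lying flat on the mat, knob up. Origin: centre of the underside; z up. 
- jam: Loose amber jam jar with red screw cap and paper label, 46 mm diameter, 58 mm high, closed; about 150 g. Origin: centre of the underside; z up. 

How it is judged:
By the outcome, as a careful person would: the job done as asked, in the order asked, and still so for the second after the job is handed in, with the robot touching nothing.
It also fails if it takes over 136 s, if anything falls off the work surface, if the arm or the gripper's body presses on something with over 40 N, if the wrist force passes 120 N, or if a joint passes its speed limit or range.

## Working session

There is one attempt and no reset: what is moved stays moved. The work goes in short steps, Python scripts to look and compute and a shell command to move; the robot and the scene stay as the last step left them, time stands still between calls to the robot, and variables do not carry over. Pictures are saved under pics/ and viewed, about 12 in all and at most 16, crops included, and the job is handed in when it is done.

```bash
mkdir -p pics; ls
python3 - <<'E'
from workcell import bot
import cv2,numpy as np
s=bot.read_state();print({k:np.round(v,3).tolist() for k,v in s.items()})
for c in ("side","top","wrist"):
    im,d=bot.read_camera(c);cv2.imwrite(f"pics/{c}0.png",im);np.save(f"{c}0.npy",d)
    k=bot.get_calibration(c);print(c,np.round(k["intrinsics"],1).tolist(),np.round(k["distortion"],3),np.round(k["view"],3).tolist())
a=[cv2.imread(f"pics/{c}0.png") for c in("side","top","wrist")]
cv2.imwrite("pics/a.png",np.vstack([a[1],a[0]])[:, :] if 0 else cv2.resize(np.vstack([np.hstack(a[:2]),np.hstack([a[2],a[2]*0])]),(800,500)))
E
```

```text
pics
{'time': 0.0, 'q': [1.207, 0.265, 1.605, 0.0, 1.274, -0.037], 'joint_vel': [0.001, 0.0, 0.0, 0.0, 0.002, -0.0], 'joint_torque': [0.001, -51.51, -36.733, -0.0, 0.013, -0.0], 'tool_pos': [0.216, 0.639, 0.23], 'tcp_rot': [-0.511, -3.099, 0.004], 'wrist_force': [-0.316, 0.09, 0.66], 'torque': [-0.052, 0.062, -0.021], 'width': 1.001}
side [[406.1, 0.0, 317.3], [0.0, 406.1, 197.6], [0.0, 0.0, 1.0]] [-0.045  0.     0.     0.     0.   ] [[0.836, -0.548, 0.013, -0.489], [-0.409, -0.639, -0.651, 0.246], [0.365, 0.539, -0.759, 0.721], [0.0, 0.0, 0.0, 1.0]]
top [[462.8, 0.0, 322.3], [0.0, 462.8, 194.7], [0.0, 0.0, 1.0]] [0.02 0.   0.   0.   0.  ] [[0.001, -0.999, 0.032, -0.019], [-0.988, -0.005, -0.155, 0.553], [0.156, -0.031, -0.987, 1.067], [0.0, 0.0, 0.0, 1.0]]
wrist [[297.1, 0.0, 319.2], [0.0, 297.1, 198.3], [0.0, 0.0, 1.0]] [-0.034  0.     0.     0.     0.   ] [[0.321, 0.947, -0.002, -0.674], [0.905, -0.305, 0.297, -0.038], [0.281, -0.097, -0.955, 0.38], [0.0, 0.0, 0.0, 1.0]]
```

View pics/a.png

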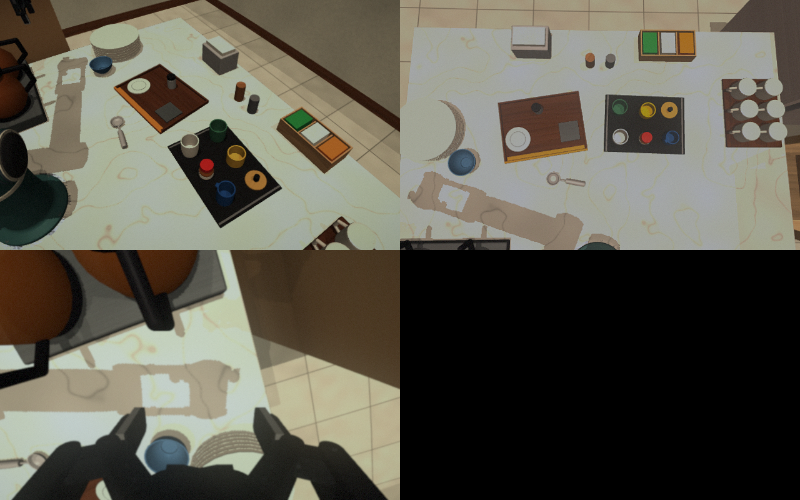

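The top view (half scale, right panel) shows the tray at about (542,127), with the saucer on the left, the slate on the right and the orange edge towards the robot. The mat holds the green cup, pot and lid in its rear row, and the white cup, jam and jug in its front row. Next I measure them from both fixed cameras.

```bash
cat > h.py <<'E'
from workcell import bot
import cv2,numpy as np
from scipy.optimize import least_squares
from scipy.spatial.transform import Rotation as R
def cloud(cam,d,reg,k=None):
    k=k or bot.get_calibration(cam); v,u=np.nonzero(reg&(d>0))
    n=cv2.undistortPoints(np.stack([u,v],1).astype(np.float64)[:,None],np.array(k["intrinsics"]),np.array(k["distortion"]))[:,0]
    z=d[v,u]; V=np.array(k["view"]); P=np.c_[n*z[:,None],z]
    return (P-V[:3,3])@V[:3,:3]
def circ(p,r):
    # outline fit with known radius on hull of near-top points
    h=cv2.convexHull(p[:,:2].astype(np.float32))[:,0]
    f=least_squares(lambda c:np.hypot(*(h-c).T)-r,h.mean(0),loss="soft_l1",f_scale=.001)
    return f.x,np.sqrt(np.mean(f.fun**2))
RAD=dict(cup=.030,green_cup=.030,jug=.026,pot=.030,lid=.034,jam=.023,shaker=.018,saucer=.048)
def find(cam,names,n=1,band=.006):
    im,d=bot.read_camera(cam);out={}
    k=bot.get_calibration(cam)
    for t in names:
        m=bot.masks_of(cam,t)
        for e in m[:n]:
            if e["p"]<.3: continue
            P=cloud(cam,d,e["region"],k)
            if len(P)<10: continue
            zt=np.percentile(P[:,2],95); T=P[abs(P[:,2]-zt)<band]
            if t in RAD: c,res=circ(T,RAD[t])
            else: c,res=cv2.minAreaRect((P[:,:2]*1000).astype(np.float32)),0
            print(cam,t,round(e["p"],2),np.round(e["box"]).tolist(),"ztop %.4f"%zt,np.round(c,4) if t in RAD else c,"res %.4f"%res,len(T))
            out.setdefault(t,(c,zt))
    return im,d,out
E
python3 - <<'E'
from h import *
N=["cup","green_cup","jug","pot","lid","jam","shaker","saucer","slate","tray"]
for c in("top","side"): find(c,N,2)
im=cv2.imread("pics/top0.png");cv2.imwrite("pics/b.png",cv2.resize(im[130:280,150:480],None,fx=2.4,fy=2.4))
E
```

```text
top cup 0.81 [341.0, 205.0, 366.0, 233.0] ztop 0.0700 [ 0.4957 -0.0866] res 0.0009 132
top cup 0.44 [417.0, 161.0, 447.0, 189.0] ztop 0.0337 [ 0.6073 -0.316 ] res 0.0057 46
top green_cup 0.77 [339.0, 156.0, 366.0, 186.0] ztop 0.0699 [ 0.6088 -0.0849] res 0.0007 134
top jug 0.59 [424.0, 207.0, 448.0, 229.0] ztop 0.0702 [ 0.492  -0.2782] res 0.0016 116
top pot 0.65 [383.0, 164.0, 407.0, 191.0] ztop 0.0545 [ 0.601  -0.1957] res 0.0010 145
top lid 0.84 [418.0, 161.0, 444.0, 188.0] ztop 0.0341 [ 0.5774 -0.2779] res 0.0059 44
top lid 0.41 [154.0, 144.0, 300.0, 258.0] ztop 0.0149 [0.5751 0.1532] res 0.1539 2529
top jam 0.91 [380.0, 210.0, 401.0, 231.0] ztop 0.0679 [ 0.4923 -0.1881] res 0.0038 208
top shaker 0.75 [214.0, 164.0, 231.0, 183.0] ztop 0.0666 [0.6049 0.2311] res 0.0011 170
top saucer 0.79 [168.0, 200.0, 209.0, 244.0] ztop 0.0159 [0.489  0.3059] res 0.0010 1082
top slate 0.79 [255.0, 195.0, 290.0, 228.0] ztop 0.0156 ((522.2891845703125, 109.64762115478516), (77.24148559570312, 77.27565002441406), 8.606902122497559) res 0.0000 830
side cup 0.56 [290.0, 211.0, 318.0, 253.0] ztop 0.06
[... 300 characters left out ...]
9 236
side lid 0.63 [393.0, 271.0, 427.0, 306.0] ztop 0.0325 [ 0.6173 -0.3175] res 0.0057 75
side jam 0.83 [319.0, 252.0, 340.0, 287.0] ztop 0.0653 [ 0.4941 -0.1852] res 0.0036 321
side shaker 0.58 [266.0, 115.0, 282.0, 143.0] ztop 0.0659 [0.6034 0.2327] res 0.0009 113
side saucer 0.84 [205.0, 124.0, 241.0, 155.0] ztop 0.0157 [0.4877 0.3088] res 0.0009 734
side slate 0.66 [250.0, 166.0, 290.0, 198.0] ztop 0.0146 ((520.0565795898438, 113.68798828125), (77.24164581298828, 83.3287582397461), 8.822202682495117) res 0.0000 775
side tray 0.97 [184.0, 101.0, 334.0, 215.0] ztop 0.0153 ((542.684326171875, 226.42825317382812), (255.64610290527344, 344.2322998046875), 8.987354278564453) res 0.0000 1510
```

View pics/b.png

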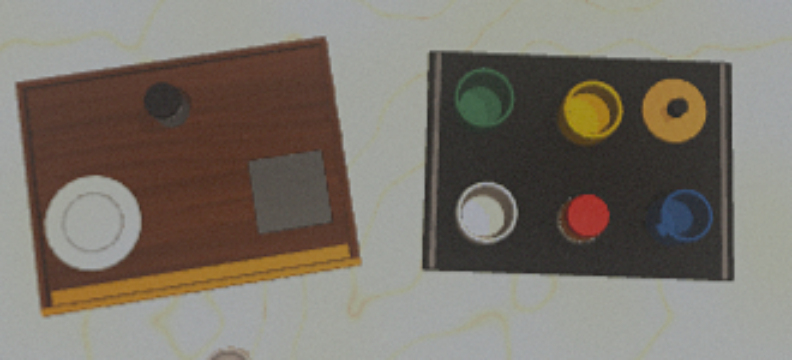

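Both views agree to about 2 mm, and the shapes and sizes match, with heights reading 2–3 mm high. The tray is turned by about 9°. If I align the jaws with the tray's x axis, tool x equals tray y and no turning is needed in transport. I'll move above the mat in that orientation and measure from the wrist camera.

```bash
python3 -m inch '[{"dx":-0.53,"dy":-0.665,"dz":-0.07,"az":62},{"dx":-0.53,"dy":-0.665,"dz":-0.07,"az":62},{"dx":-0.53,"dy":-0.665,"dz":-0.07,"az":62},{"dx":-0.53,"dy":-0.665,"dz":-0.07,"az":62},{"dx":-0.53,"dy":-0.665,"dz":-0.07,"az":62},{"dx":-0.53,"dy":-0.665,"dz":-0.07,"az":62},{"dx":-0.53,"dy":-0.665,"dz":-0.07,"az":62},{"dx":-0.53,"dy":-0.665,"dz":-0.07,"az":62},{"dx":-0.53,"dy":-0.665,"dz":-0.07,"az":62},{"dx":-0.53,"dy":-0.665,"dz":-0.07,"az":62},{"dx":-0.53,"dy":-0.665,"dz":-0.07,"az":62},{"dx":-0.53,"dy":-0.665,"dz":-0.07,"az":62},{"dx":-0.53,"dy":-0.665,"dz":-0.07,"az":62},{"dx":-0.53,"dy":-0.665,"dz":-0.07,"az":62},{"dx":-0.53,"dy":-0.665,"dz":-0.07,"az":62},{"dx":-0.53,"dy":-0.665,"dz":-0.07,"az":62},{"dx":-0.53,"dy":-0.665,"dz":-0.07,"az":62},{"dx":-0.53,"dy":-0.665,"dz":-0.07,"az":62}]' 40
cat >> h.py <<'E'
def pose():
    s=bot.read_state();M=R.from_rotvec(s["tcp_rot"]).as_matrix();return np.array(s["tool_pos"]),M,s
def go(x,y,z):
    p,M,s=pose();print("target",np.round([x,y,z],4),"shift mm",np.round(M.T@(np.array([x,y,z])-p)*1000,1),
      "jaw deg %.1f tilt %.2f t %.1f w %.3f F"%(np.degrees(np.arctan2(M[1,1],M[0,1])),np.degrees(np.arccos(-M[2,2])),s["time"],s["width"]),np.round(s["wrist_force"],1))
E
python3 - <<'E'
from h import *
go(.495,-.085,.017)
im,d,o=find("wrist",["cup","green_cup","jug","pot","lid","jam"]);cv2.imwrite("pics/w1.png",im)
E
```

```text
target [ 0.495 -0.085  0.017] shift mm [-496.1 -596.6  214.3] jaw deg 71.3 tilt 0.00 t 1.2 w 0.999 F [-0.2  0.5 -0.5]invalid input at $[0]: expected keys dx, dy, dz, ax, ay, az, fingers
```

View pics/w1.png

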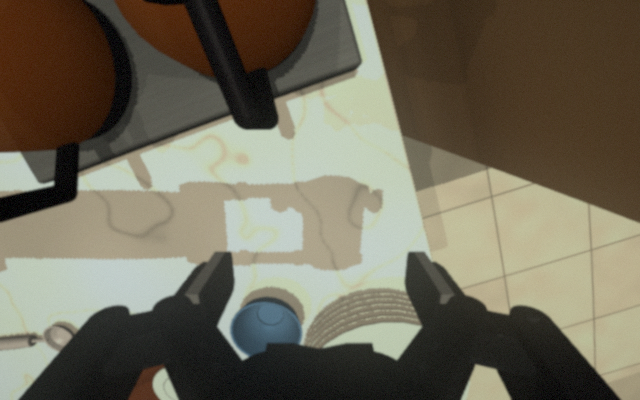

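The move was refused because rows need all seven keys. The picture shows only the start area. The view lies on the tool's +x side, so I'll aim a bit farther right.

```bash
python3 -m inch '[{"dx":-0.05,"dy":-0.06,"dz":-0.03,"ax":0,"ay":0,"az":10,"fingers":1},{"dx":-0.55,"dy":-0.73,"dz":-0.08,"ax":0,"ay":0,"az":62,"fingers":1},{"dx":-0.55,"dy":-0.73,"dz":-0.08,"ax":0,"ay":0,"az":62,"fingers":1},{"dx":-0.55,"dy":-0.73,"dz":-0.08,"ax":0,"ay":0,"az":62,"fingers":1},{"dx":-0.55,"dy":-0.73,"dz":-0.08,"ax":0,"ay":0,"az":62,"fingers":1},{"dx":-0.55,"dy":-0.73,"dz":-0.08,"ax":0,"ay":0,"az":62,"fingers":1},{"dx":-0.55,"dy":-0.73,"dz":-0.08,"ax":0,"ay":0,"az":62,"fingers":1},{"dx":-0.55,"dy":-0.73,"dz":-0.08,"ax":0,"ay":0,"az":62,"fingers":1},{"dx":-0.55,"dy":-0.73,"dz":-0.08,"ax":0,"ay":0,"az":62,"fingers":1},{"dx":-0.55,"dy":-0.73,"dz":-0.08,"ax":0,"ay":0,"az":62,"fingers":1},{"dx":-0.55,"dy":-0.73,"dz":-0.08,"ax":0,"ay":0,"az":62,"fingers":1},{"dx":-0.55,"dy":-0.73,"dz":-0.08,"ax":0,"ay":0,"az":62,"fingers":1},{"dx":-0.55,"dy":-0.73,"dz":-0.08,"ax":0,"ay":0,"az":62,"fingers":1},{"dx":-0.55,"dy":-0.73,"dz":-0.08,"ax":0,"ay":0,"az":62,"fingers":1},{"dx":-0.55,"dy":-0.73,"dz":-0.08,"ax":0,"ay":0,"az":62,"fingers":1},{"dx":-0.55,"dy":-0.73,"dz":-0.08,"ax":0,"ay":0,"az":62,"fingers":1},{"dx":-0.55,"dy":-0.73,"dz":-0.08,"ax":0,"ay":0,"az":62,"fingers":1},{"dx":-0.55,"dy":-0.73,"dz":-0.08,"ax":0,"ay":0,"az":62,"fingers":1},{"dx":-0.55,"dy":-0.73,"dz":-0.08,"ax":0,"ay":0,"az":62,"fingers":1},{"dx":-0.55,"dy":-0.73,"dz":-0.08,"ax":0,"ay":0,"az":62,"fingers":1}]' 40
python3 - <<'E'
from h import *
go(.495,-.085,.017)
im,d,o=find("wrist",["cup","green_cup","jug","pot","lid","jam"]);cv2.imwrite("pics/w2.png",im)
E
```

```text
time: 4.1
tool_pos: [0.5032, -0.2278, 0.3115]
tcp_rot: [2.033, 2.395, 0.0]
wrist_force: [0.4, -0.1, 0.4]
width: 0.998
target [ 0.495 -0.085  0.017] shift mm [142.3  15.  294.5] jaw deg 9.3 tilt 0.02 t 4.1 w 0.998 F [ 0.4 -0.1  0.4]
wrist cup 0.69 [309.0, 24.0, 359.0, 77.0] ztop 0.0682 [ 0.4941 -0.0862] res 0.0012 529
wrist green_cup 0.94 [396.0, 36.0, 446.0, 91.0] ztop 0.0679 [ 0.6078 -0.0842] res 0.0007 605
wrist jug 0.86 [285.0, 177.0, 322.0, 217.0] ztop 0.0681 [ 0.4917 -0.2794] res 0.0025 386
wrist pot 0.69 [367.0, 127.0, 416.0, 172.0] ztop 0.0519 [ 0.5994 -0.1945] res 0.0010 493
wrist lid 0.72 [359.0, 187.0, 400.0, 227.0] ztop 0.0330 [ 0.6237 -0.3124] res 0.0060 117
wrist jam 0.65 [300.0, 113.0, 334.0, 149.0] ztop 0.0648 [ 0.4908 -0.1847] res 0.0027 820
```

View pics/w2.png

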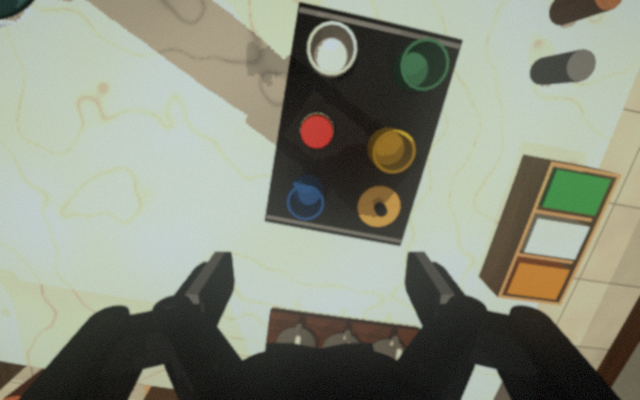

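The wrist camera shows the cup at (332,48), jam at (317,131), jug at (305,203), pot at (391,150) and lid at (379,207). It agrees with the other views to about 2 mm, with the cup top at 0.068 m as expected. I'll pick up the cup.

```bash
python3 -m inch '[{"dx":0.05,"dy":0.005,"dz":0.06,"ax":0,"ay":0,"az":0,"fingers":1},{"dx":0.1,"dy":0.01,"dz":0.1,"ax":0,"ay":0,"az":0,"fingers":1},{"dx":0.1415,"dy":0.0142,"dz":0.15,"ax":0,"ay":0,"az":0,"fingers":1},{"dx":0.1415,"dy":0.0142,"dz":0.18,"ax":0,"ay":0,"az":0,"fingers":1},{"dx":0.1415,"dy":0.0142,"dz":0.2,"ax":0,"ay":0,"az":0,"fingers":1},{"dx":0.1415,"dy":0.0142,"dz":0.22,"ax":0,"ay":0,"az":0,"fingers":1},{"dx":0.1415,"dy":0.0142,"dz":0.24,"ax":0,"ay":0,"az":0,"fingers":1},{"dx":0.1415,"dy":0.0142,"dz":0.26,"ax":0,"ay":0,"az":0,"fingers":1},{"dx":0.1415,"dy":0.0142,"dz":0.28,"ax":0,"ay":0,"az":0,"fingers":1},{"dx":0.1415,"dy":0.0142,"dz":0.293,"ax":0,"ay":0,"az":0,"fingers":1},{"dx":0.1415,"dy":0.0142,"dz":0.293,"ax":0,"ay":0,"az":0,"fingers":1},{"dx":0.1415,"dy":0.0142,"dz":0.293,"ax":0,"ay":0,"az":0,"fingers":-1},{"dx":0.1415,"dy":0.0142,"dz":0.293,"ax":0,"ay":0,"az":0,"fingers":-1},{"dx":0.1415,"dy":0.0142,"dz":0.293,"ax":0,"ay":0,"az":0,"fingers":-1},{"dx":0.1415,"dy":0.0142,"dz":0.293,"ax":0,"ay":0,"az":0,"fingers":-1},{"dx":0.1415,"dy":0.0142,"dz":0.293,"ax":0,"ay":0,"az":0,"fingers":-1},{"dx":0.1415,"dy":0.0142,"dz":0.293,"ax":0,"ay":0,"az":0,"fingers":-1}]' 35
python3 -c "
from h import *
go(.488,.307,.023)"
```

```text
time: 6.58
tool_pos: [0.4953, -0.087, 0.0195]
tcp_rot: [2.034, 2.393, 0.001]
wrist_force: [-1.7, -0.5, 6.6]
width: 0.68
target [0.488 0.307 0.023] shift mm [390.   56.3  -3.7] jaw deg 9.3 tilt 0.10 t 6.6 w 0.680 F [-1.7 -0.5  6.6]
```

The cup is held at 57.8 mm opening. I'll lift it, carry it towards the tray and stop short for a wrist view of the tray.

```bash
python3 -m inch '[{"dx":0,"dy":0,"dz":-0.01,"ax":0,"ay":0,"az":0,"fingers":-1},{"dx":0,"dy":0,"dz":-0.03,"ax":0,"ay":0,"az":0,"fingers":-1},{"dx":0,"dy":0,"dz":-0.06,"ax":0,"ay":0,"az":0,"fingers":-1},{"dx":0,"dy":0,"dz":-0.1,"ax":0,"ay":0,"az":0,"fingers":-1},{"dx":0.02,"dy":0,"dz":-0.14,"ax":0,"ay":0,"az":0,"fingers":-1},{"dx":0.05,"dy":0.01,"dz":-0.18,"ax":0,"ay":0,"az":0,"fingers":-1},{"dx":0.09,"dy":0.02,"dz":-0.22,"ax":0,"ay":0,"az":0,"fingers":-1},{"dx":0.13,"dy":0.04,"dz":-0.25,"ax":0,"ay":0,"az":0,"fingers":-1},{"dx":0.16,"dy":0.055,"dz":-0.27,"ax":0,"ay":0,"az":0,"fingers":-1},{"dx":0.17,"dy":0.06,"dz":-0.28,"ax":0,"ay":0,"az":0,"fingers":-1},{"dx":0.17,"dy":0.06,"dz":-0.28,"ax":0,"ay":0,"az":0,"fingers":-1},{"dx":0.17,"dy":0.06,"dz":-0.28,"ax":0,"ay":0,"az":0,"fingers":-1}]'
python3 - <<'E'
from h import *
go(.488,.307,.024)
im,d,o=find("wrist",["saucer","slate","shaker","tray"]);cv2.imwrite("pics/w3.png",im)
E
```

```text
time: 8.07
tool_pos: [0.5256, 0.0896, 0.298]
tcp_rot: [2.035, 2.393, -0.003]
wrist_force: [-0.1, 0.0, -2.4]
width: 0.677
target [0.488 0.307 0.024] shift mm [221.   -2.  273.8] jaw deg 9.2 tilt 0.09 t 8.1 w 0.677 F [-0.1  0.  -2.4]
wrist saucer 0.93 [283.0, 0.0, 354.0, 28.0] ztop 0.0133 [0.4874 0.308 ] res 0.0014 1486
wrist slate 0.8 [293.0, 117.0, 346.0, 172.0] ztop 0.0129 ((521.989013671875, 108.36245727539062), (81.28146362304688, 78.64835357666016), 9.232853889465332) res 0.0000 2792
wrist shaker 0.86 [382.0, 44.0, 420.0, 78.0] ztop 0.0645 [0.604  0.2327] res 0.0013 709
wrist tray 0.57 [252.0, 0.0, 442.0, 189.0] ztop 0.0135 ((546.0043334960938, 176.91941833496094), (249.3380126953125, 253.255859375), 9.271303176879883) res 0.0000 3541
```

View pics/w3.png

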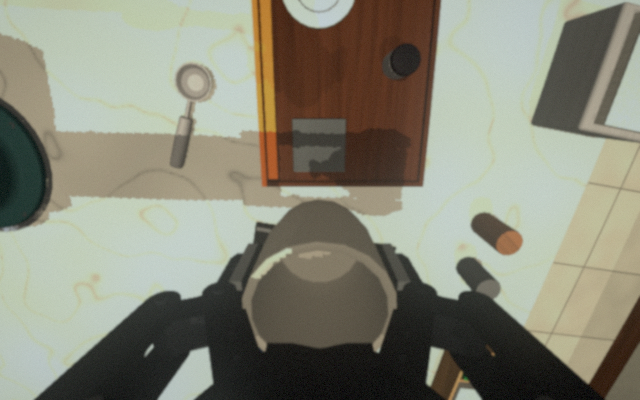

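The wrist view shows the saucer at the top (318,5, clipped), the slate at (320,145), and the cup hanging upright in the grip. Combining all views, the saucer is at (0.489, 0.3067), the slate at (0.521, 0.1093), and the yaw is 9.2°. Placing the cup.

```bash
python3 -m inch '[{"dx":0.03,"dy":0,"dz":0.02,"ax":0,"ay":0,"az":0,"fingers":-1},{"dx":0.08,"dy":0,"dz":0.05,"ax":0,"ay":0,"az":0,"fingers":-1},{"dx":0.13,"dy":0,"dz":0.08,"ax":0,"ay":0,"az":0,"fingers":-1},{"dx":0.18,"dy":-0.001,"dz":0.11,"ax":0,"ay":0,"az":0,"fingers":-1},{"dx":0.21,"dy":-0.001,"dz":0.14,"ax":0,"ay":0,"az":0,"fingers":-1},{"dx":0.2193,"dy":-0.001,"dz":0.17,"ax":0,"ay":0,"az":0,"fingers":-1},{"dx":0.2193,"dy":-0.001,"dz":0.2,"ax":0,"ay":0,"az":0,"fingers":-1},{"dx":0.2193,"dy":-0.001,"dz":0.225,"ax":0,"ay":0,"az":0,"fingers":-1},{"dx":0.2193,"dy":-0.001,"dz":0.245,"ax":0,"ay":0,"az":0,"fingers":-1},{"dx":0.2193,"dy":-0.001,"dz":0.26,"ax":0,"ay":0,"az":0,"fingers":-1},{"dx":0.2193,"dy":-0.001,"dz":0.266,"ax":0,"ay":0,"az":0,"fingers":-1},{"dx":0.2193,"dy":-0.001,"dz":0.266,"ax":0,"ay":0,"az":0,"fingers":-1}]'
python3 -c "
from h import *
go(.4892,.3055,.0262)"
```

```text
time: 9.82
tool_pos: [0.4904, 0.3059, 0.0325]
tcp_rot: [2.036, 2.392, -0.001]
wrist_force: [0.3, 0.4, -2.3]
width: 0.683
target [0.4892 0.3055 0.0262] shift mm [-0.2 -1.2  6.3] jaw deg 9.2 tilt 0.05 t 9.8 w 0.683 F [ 0.3  0.4 -2.3]
```

```bash
python3 -m inch '[{"dx":0,"dy":-0.001,"dz":0.003,"ax":0,"ay":0,"az":0,"fingers":-1},{"dx":0,"dy":-0.001,"dz":0.0065,"ax":0,"ay":0,"az":0,"fingers":-1},{"dx":0,"dy":-0.001,"dz":0.0065,"ax":0,"ay":0,"az":0,"fingers":-1},{"dx":0,"dy":-0.001,"dz":0.0065,"ax":0,"ay":0,"az":0,"fingers":-1},{"dx":0,"dy":-0.001,"dz":0.0065,"ax":0,"ay":0,"az":0,"fingers":1},{"dx":0,"dy":-0.001,"dz":0.0065,"ax":0,"ay":0,"az":0,"fingers":1},{"dx":0,"dy":-0.001,"dz":0.0065,"ax":0,"ay":0,"az":0,"fingers":1},{"dx":0,"dy":-0.001,"dz":0.0065,"ax":0,"ay":0,"az":0,"fingers":1},{"dx":0,"dy":-0.001,"dz":-0.01,"ax":0,"ay":0,"az":0,"fingers":1},{"dx":0,"dy":-0.001,"dz":-0.04,"ax":0,"ay":0,"az":0,"fingers":1},{"dx":0,"dy":-0.001,"dz":-0.08,"ax":0,"ay":0,"az":0,"fingers":1},{"dx":-0.02,"dy":-0.001,"dz":-0.13,"ax":0,"ay":0,"az":0,"fingers":1},{"dx":-0.05,"dy":0,"dz":-0.18,"ax":0,"ay":0,"az":0,"fingers":1},{"dx":-0.1,"dy":0,"dz":-0.22,"ax":0,"ay":0,"az":0,"fingers":1},{"dx":-0.15,"dy":0,"dz":-0.24,"ax":0,"ay":0,"az":0,"fingers":1},{"dx":-0.18,"dy":0,"dz":-0.24,"ax":0,"ay":0,"az":0,"fingers":1},{"dx":-0.18,"dy":0,"dz":-0.24,"ax":0,"ay":0,"az":0,"fingers":1},{"dx":-0.18,"dy":0,"dz":-0.24,"ax":0,"ay":0,"az":0,"fingers":1}]'
python3 - <<'E'
from h import *
im,d,o=find("wrist",["saucer","cup"]);cv2.imwrite("pics/w4.png",im)
find("top",["saucer","cup","jug"]);find("side",["cup","saucer"])
# jug: outline fit with the spout rejected
im,d=bot.read_camera("top")
P=cloud("top",d,bot.masks_of("top","jug")[0]["region"]);T=P[abs(P[:,2]-.07)<.008]
h=cv2.convexHull(T[:,:2].astype(np.float32))[:,0]
f=least_squares(lambda c:np.hypot(*(h-c).T)-.026,h.mean(0),loss="cauchy",f_scale=.0004);print(f.x,np.round((f.fun*1000),1))
go(*f.x,.25)
E
```

```text
time: 12.08
tool_pos: [0.5188, 0.1288, 0.2731]
tcp_rot: [2.036, 2.392, 0.0]
wrist_force: [0.7, 0.7, 0.2]
width: 1.0
wrist saucer 0.72 [277.0, 2.0, 358.0, 60.0] ztop 0.0128 [0.4876 0.3083] res 0.0014 2119
wrist cup 0.55 [290.0, 0.0, 352.0, 41.0] ztop 0.0738 [0.4881 0.3077] res 0.0012 414
top saucer 0.67 [184.0, 204.0, 210.0, 240.0] ztop 0.0156 [0.4894 0.3062] res 0.0027 434
top cup 0.75 [182.0, 209.0, 198.0, 234.0] ztop 0.0754 [0.4893 0.3059] res 0.0010 72
top jug 0.84 [419.0, 208.0, 450.0, 229.0] ztop 0.0702 [ 0.4921 -0.2795] res 0.0019 128
side cup 0.95 [206.0, 114.0, 230.0, 144.0] ztop 0.0748 [0.4865 0.3079] res 0.0008 139
side saucer 0.89 [203.0, 128.0, 241.0, 152.0] ztop 0.0151 [0.4874 0.3083] res 0.0014 385
[ 0.49226934 -0.28100429] [-0.9 -0.4 -0.  -0.  -0.2 -0.5  0.   5.1  6.   6.8  5.5 -1.2 -3.7 -3.4
 -3.2 -3.  -1.3 -1.1 -1.6  0.1 -0.1  0.6  0.3]
target [ 0.4923 -0.281   0.25  ] shift mm [-400.   -92.    22.9] jaw deg 9.2 tilt 0.05 t 12.7 w 0.998 F [0.1 0.6 0.9]
```

View pics/w4.png

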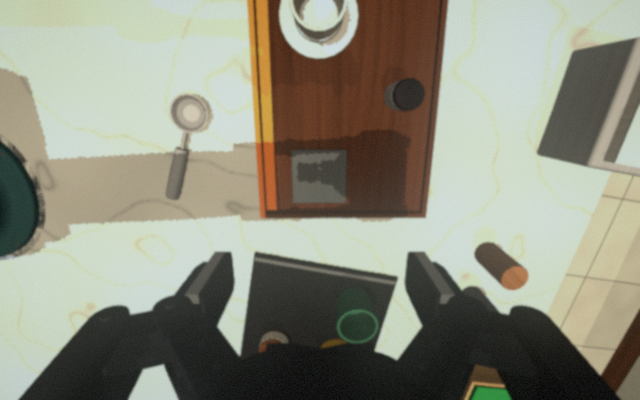

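The cup stands upright on the saucer. Three cameras put it within 1 mm of the saucer's middle, with its top at 0.074 m as expected. Next is the jug at (0.492, -0.281).

```bash
python3 -m inch '[{"dx":-0.05,"dy":-0.01,"dz":0,"ax":0,"ay":0,"az":0,"fingers":1},{"dx":-0.11,"dy":-0.03,"dz":0,"ax":0,"ay":0,"az":0,"fingers":1},{"dx":-0.17,"dy":-0.045,"dz":0.02,"ax":0,"ay":0,"az":0,"fingers":1},{"dx":-0.23,"dy":-0.06,"dz":0.05,"ax":0,"ay":0,"az":0,"fingers":1},{"dx":-0.29,"dy":-0.075,"dz":0.08,"ax":0,"ay":0,"az":0,"fingers":1},{"dx":-0.34,"dy":-0.085,"dz":0.11,"ax":0,"ay":0,"az":0,"fingers":1},{"dx":-0.38,"dy":-0.092,"dz":0.13,"ax":0,"ay":0,"az":0,"fingers":1},{"dx":-0.4,"dy":-0.092,"dz":0.15,"ax":0,"ay":0,"az":0,"fingers":1},{"dx":-0.4,"dy":-0.092,"dz":0.17,"ax":0,"ay":0,"az":0,"fingers":1},{"dx":-0.4,"dy":-0.092,"dz":0.19,"ax":0,"ay":0,"az":0,"fingers":1},{"dx":-0.4,"dy":-0.092,"dz":0.21,"ax":0,"ay":0,"az":0,"fingers":1},{"dx":-0.4,"dy":-0.092,"dz":0.23,"ax":0,"ay":0,"az":0,"fingers":1},{"dx":-0.4,"dy":-0.092,"dz":0.245,"ax":0,"ay":0,"az":0,"fingers":1},{"dx":-0.4,"dy":-0.092,"dz":0.252,"ax":0,"ay":0,"az":0,"fingers":1},{"dx":-0.4,"dy":-0.092,"dz":0.252,"ax":0,"ay":0,"az":0,"fingers":1},{"dx":-0.4,"dy":-0.092,"dz":0.252,"ax":0,"ay":0,"az":0,"fingers":-1},{"dx":-0.4,"dy":-0.092,"dz":0.252,"ax":0,"ay":0,"az":0,"fingers":-1},{"dx":-0.4,"dy":-0.092,"dz":0.252,"ax":0,"ay":0,"az":0,"fingers":-1},{"dx":-0.4,"dy":-0.092,"dz":0.252,"ax":0,"ay":0,"az":0,"fingers":-1},{"dx":-0.4,"dy":-0.092,"dz":0.252,"ax":0,"ay":0,"az":0,"fingers":-1}]' 35
python3 -c "
from h import *
go(.521,.1093,.0275)"
```

```text
time: 15.18
tool_pos: [0.493, -0.2817, 0.022]
tcp_rot: [2.034, 2.391, -0.001]
wrist_force: [0.1, 0.6, 5.9]
width: 0.59
target [0.521  0.1093 0.0275] shift mm [381.5  90.3  -6.2] jaw deg 9.2 tilt 0.13 t 15.2 w 0.590 F [0.1 0.6 5.9]
```

```bash
python3 -m inch '[{"dx":0,"dy":0,"dz":-0.02,"ax":0,"ay":0,"az":0,"fingers":-1},{"dx":0,"dy":0,"dz":-0.06,"ax":0,"ay":0,"az":0,"fingers":-1},{"dx":0,"dy":0,"dz":-0.11,"ax":0,"ay":0,"az":0,"fingers":-1},{"dx":0.03,"dy":0,"dz":-0.15,"ax":0,"ay":0,"az":0,"fingers":-1},{"dx":0.08,"dy":0.02,"dz":-0.17,"ax":0,"ay":0,"az":0,"fingers":-1},{"dx":0.13,"dy":0.03,"dz":-0.17,"ax":0,"ay":0,"az":0,"fingers":-1},{"dx":0.18,"dy":0.05,"dz":-0.17,"ax":0,"ay":0,"az":0,"fingers":-1},{"dx":0.23,"dy":0.06,"dz":-0.17,"ax":0,"ay":0,"az":0,"fingers":-1},{"dx":0.28,"dy":0.07,"dz":-0.15,"ax":0,"ay":0,"az":0,"fingers":-1},{"dx":0.33,"dy":0.08,"dz":-0.12,"ax":0,"ay":0,"az":0,"fingers":-1},{"dx":0.365,"dy":0.09,"dz":-0.1,"ax":0,"ay":0,"az":0,"fingers":-1},{"dx":0.3807,"dy":0.0903,"dz":-0.08,"ax":0,"ay":0,"az":0,"fingers":-1},{"dx":0.3807,"dy":0.0903,"dz":-0.05,"ax":0,"ay":0,"az":0,"fingers":-1},{"dx":0.3807,"dy":0.0903,"dz":-0.03,"ax":0,"ay":0,"az":0,"fingers":-1},{"dx":0.3807,"dy":0.0903,"dz":-0.016,"ax":0,"ay":0,"az":0,"fingers":-1},{"dx":0.3807,"dy":0.0903,"dz":-0.012,"ax":0,"ay":0,"az":0,"fingers":-1},{"dx":0.3807,"dy":0.0903,"dz":-0.012,"ax":0,"ay":0,"az":0,"fingers":-1},{"dx":0.3807,"dy":0.0903,"dz":-0.012,"ax":0,"ay":0,"az":0,"fingers":-1}]'
python3 - <<'E'
from h import *
go(.5211,.1085,.028)
im,d,o=find("side",["jug"]); find("top",["jug","pot"])
E
```

```text
time: 17.42
tool_pos: [0.522, 0.1086, 0.0343]
tcp_rot: [2.034, 2.39, 0.002]
wrist_force: [0.7, 0.5, -3.5]
width: 0.591
target [0.5211 0.1085 0.028 ] shift mm [ 0.1 -1.   6.3] jaw deg 9.2 tilt 0.21 t 17.4 w 0.591 F [ 0.7  0.5 -3.5]
side jug 0.76 [258.0, 150.0, 280.0, 186.0] ztop 0.0810 [0.5212 0.1102] res 0.0017 93
top jug 0.55 [380.0, 212.0, 403.0, 229.0] ztop 0.0681 [ 0.4896 -0.1908] res 0.0071 212
top pot 0.69 [383.0, 164.0, 411.0, 191.0] ztop 0.0543 [ 0.6011 -0.1957] res 0.0008 154
```

```bash
python3 -m inch '[{"dx":0,"dy":-0.001,"dz":0.003,"ax":0,"ay":0,"az":0,"fingers":-1},{"dx":0,"dy":-0.001,"dz":0.0065,"ax":0,"ay":0,"az":0,"fingers":-1},{"dx":0,"dy":-0.001,"dz":0.0065,"ax":0,"ay":0,"az":0,"fingers":-1},{"dx":0,"dy":-0.001,"dz":0.0065,"ax":0,"ay":0,"az":0,"fingers":-1},{"dx":0,"dy":-0.001,"dz":0.0065,"ax":0,"ay":0,"az":0,"fingers":1},{"dx":0,"dy":-0.001,"dz":0.0065,"ax":0,"ay":0,"az":0,"fingers":1},{"dx":0,"dy":-0.001,"dz":0.0065,"ax":0,"ay":0,"az":0,"fingers":1},{"dx":0,"dy":-0.001,"dz":0.0065,"ax":0,"ay":0,"az":0,"fingers":1},{"dx":0,"dy":-0.001,"dz":-0.01,"ax":0,"ay":0,"az":0,"fingers":1},{"dx":0,"dy":-0.001,"dz":-0.04,"ax":0,"ay":0,"az":0,"fingers":1},{"dx":0,"dy":-0.001,"dz":-0.08,"ax":0,"ay":0,"az":0,"fingers":1},{"dx":-0.02,"dy":-0.001,"dz":-0.13,"ax":0,"ay":0,"az":0,"fingers":1},{"dx":-0.05,"dy":0,"dz":-0.18,"ax":0,"ay":0,"az":0,"fingers":1},{"dx":-0.1,"dy":0,"dz":-0.22,"ax":0,"ay":0,"az":0,"fingers":1},{"dx":-0.13,"dy":0,"dz":-0.24,"ax":0,"ay":0,"az":0,"fingers":1},{"dx":-0.13,"dy":0,"dz":-0.24,"ax":0,"ay":0,"az":0,"fingers":1},{"dx":-0.13,"dy":0,"dz":-0.24,"ax":0,"ay":0,"az":0,"fingers":1}]'
python3 - <<'E'
from h import *
im,d,o=find("wrist",["saucer","cup","slate","jug"]);cv2.imwrite("pics/w5.png",im)
find("top",["cup","jug","slate","pot"]);find("side",["cup","jug","slate","pot"])
go(.6,-.195,.015)
E
```

```text
time: 19.8
tool_pos: [0.5412, -0.0189, 0.2741]
tcp_rot: [2.035, 2.391, 0.001]
wrist_force: [0.2, -0.2, -0.8]
width: 1.007
wrist cup 0.34 [250.0, 1.0, 450.0, 114.0] ztop 0.0130 [0.4671 0.101 ] res 0.1076 2486
wrist slate 0.61 [290.0, 26.0, 352.0, 90.0] ztop 0.0124 ((519.256591796875, 110.52600860595703), (77.62943267822266, 74.84327697753906), 9.2715482711792) res 0.0000 1737
wrist jug 0.77 [292.0, 19.0, 342.0, 82.0] ztop 0.0736 [0.5191 0.1105] res 0.0021 689
top cup 0.72 [254.0, 195.0, 280.0, 229.0] ztop 0.0157 [0.5156 0.1174] res 0.0128 222
top jug 0.92 [257.0, 195.0, 284.0, 218.0] ztop 0.0759 [0.5206 0.1091] res 0.0021 125
top slate 0.57 [254.0, 195.0, 280.0, 229.0] ztop 0.0161 ((488.473876953125, 104.66241455078125), (146.05874633789062, 70.93861389160156), 14.504622459411621) res 0.0000 220
top pot 0.75 [388.0, 165.0, 413.0, 194.0] ztop 0.0541 [ 0.6012 -0.1957] res 0.0007 114
side cup 0.95 [208.0, 112.0, 232.0, 143.0] ztop 0.0750 [0.4864 0.3069] res 0.0010 118
side jug 0.95 [253.0, 154.0, 279.0, 187.0] ztop 0.0750 [0.5187 0.1108] res 0.0019 160
side slate 0.66 [249.0, 172.0, 291.0, 196.0] ztop 0.0155 ((522.1602783203125, 113.35334777832031), (83.2756576538086, 82.6339340209961), 8.071343421936035) res 0.0000 385
side pot 0.68 [360.0, 234.0, 395.0, 274.0] ztop 0.0524 [ 0.6005 -0.1942] res 0.0006 245
target [ 0.6   -0.195  0.015] shift mm [-182.2   28.8  259.6] jaw deg 9.2 tilt 0.17 t 20.6 w 1.001 F [0.2 0.5 0. ]
```

View pics/w5.png

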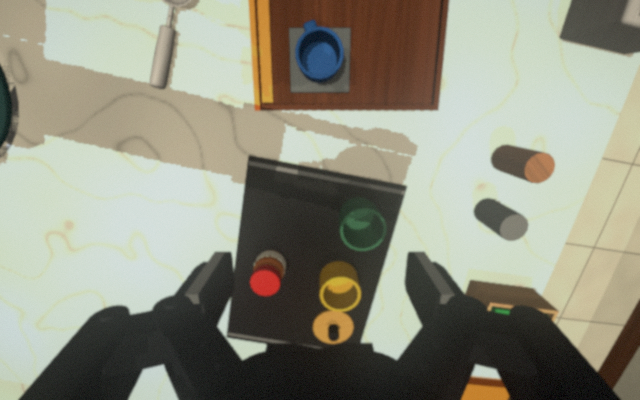

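The jug stands on the slate, spout facing left. Next is the pot at (0.600, -0.195).

```bash
python3 -m inch '[{"dx":-0.05,"dy":0.01,"dz":0.02,"ax":0,"ay":0,"az":0,"fingers":1},{"dx":-0.1,"dy":0.02,"dz":0.05,"ax":0,"ay":0,"az":0,"fingers":1},{"dx":-0.15,"dy":0.0288,"dz":0.09,"ax":0,"ay":0,"az":0,"fingers":1},{"dx":-0.1822,"dy":0.0288,"dz":0.13,"ax":0,"ay":0,"az":0,"fingers":1},{"dx":-0.1822,"dy":0.0288,"dz":0.16,"ax":0,"ay":0,"az":0,"fingers":1},{"dx":-0.1822,"dy":0.0288,"dz":0.18,"ax":0,"ay":0,"az":0,"fingers":1},{"dx":-0.1822,"dy":0.0288,"dz":0.2,"ax":0,"ay":0,"az":0,"fingers":1},{"dx":-0.1822,"dy":0.0288,"dz":0.22,"ax":0,"ay":0,"az":0,"fingers":1},{"dx":-0.1822,"dy":0.0288,"dz":0.24,"ax":0,"ay":0,"az":0,"fingers":1},{"dx":-0.1822,"dy":0.0288,"dz":0.255,"ax":0,"ay":0,"az":0,"fingers":1},{"dx":-0.1822,"dy":0.0288,"dz":0.261,"ax":0,"ay":0,"az":0,"fingers":1},{"dx":-0.1822,"dy":0.0288,"dz":0.261,"ax":0,"ay":0,"az":0,"fingers":1},{"dx":-0.1822,"dy":0.0288,"dz":0.261,"ax":0,"ay":0,"az":0,"fingers":-1},{"dx":-0.1822,"dy":0.0288,"dz":0.261,"ax":0,"ay":0,"az":0,"fingers":-1},{"dx":-0.1822,"dy":0.0288,"dz":0.261,"ax":0,"ay":0,"az":0,"fingers":-1},{"dx":-0.1822,"dy":0.0288,"dz":0.261,"ax":0,"ay":0,"az":0,"fingers":-1},{"dx":-0.1822,"dy":0.0288,"dz":0.261,"ax":0,"ay":0,"az":0,"fingers":-1},{"dx":-0.1822,"dy":0.0288,"dz":0.261,"ax":0,"ay":0,"az":0,"fingers":-1}]' 35
python3 -c "
from h import *
go(.505,.208,.015)"
```

```text
time: 22.8
tool_pos: [0.601, -0.1954, 0.0148]
tcp_rot: [2.033, 2.389, 0.002]
wrist_force: [0.1, 1.1, 5.7]
width: 0.686
target [0.505 0.208 0.015] shift mm [413.6 -30.2  -1.6] jaw deg 9.2 tilt 0.29 t 22.8 w 0.686 F [0.1 1.1 5.7]
```

```bash
python3 -m inch '[{"dx":0,"dy":0,"dz":-0.02,"ax":0,"ay":0,"az":0,"fingers":-1},{"dx":0,"dy":0,"dz":-0.06,"ax":0,"ay":0,"az":0,"fingers":-1},{"dx":0,"dy":0,"dz":-0.11,"ax":0,"ay":0,"az":0,"fingers":-1},{"dx":0.03,"dy":0,"dz":-0.15,"ax":0,"ay":0,"az":0,"fingers":-1},{"dx":0.08,"dy":-0.01,"dz":-0.18,"ax":0,"ay":0,"az":0,"fingers":-1},{"dx":0.13,"dy":-0.015,"dz":-0.18,"ax":0,"ay":0,"az":0,"fingers":-1},{"dx":0.18,"dy":-0.02,"dz":-0.18,"ax":0,"ay":0,"az":0,"fingers":-1},{"dx":0.23,"dy":-0.025,"dz":-0.18,"ax":0,"ay":0,"az":0,"fingers":-1},{"dx":0.28,"dy":-0.03,"dz":-0.18,"ax":0,"ay":0,"az":0,"fingers":-1},{"dx":0.33,"dy":-0.0307,"dz":-0.18,"ax":0,"ay":0,"az":0,"fingers":-1},{"dx":0.38,"dy":-0.0307,"dz":-0.18,"ax":0,"ay":0,"az":0,"fingers":-1},{"dx":0.405,"dy":-0.0307,"dz":-0.17,"ax":0,"ay":0,"az":0,"fingers":-1},{"dx":0.4136,"dy":-0.0307,"dz":-0.15,"ax":0,"ay":0,"az":0,"fingers":-1},{"dx":0.4136,"dy":-0.0307,"dz":-0.12,"ax":0,"ay":0,"az":0,"fingers":-1},{"dx":0.4136,"dy":-0.0307,"dz":-0.09,"ax":0,"ay":0,"az":0,"fingers":-1},{"dx":0.4136,"dy":-0.0307,"dz":-0.06,"ax":0,"ay":0,"az":0,"fingers":-1},{"dx":0.4136,"dy":-0.0307,"dz":-0.03,"ax":0,"ay":0,"az":0,"fingers":-1},{"dx":0.4136,"dy":-0.0307,"dz":-0.012,"ax":0,"ay":0,"az":0,"fingers":-1},{"dx":0.4136,"dy":-0.0307,"dz":-0.007,"ax":0,"ay":0,"az":0,"fingers":-1},{"dx":0.4136,"dy":-0.0307,"dz":-0.007,"ax":0,"ay":0,"az":0,"fingers":-1}]'
python3 - <<'E'
from h import *
go(.5045,.208,.0148)
find("side",["pot","cup","jug"]); find("top",["lid"])
E
```

```text
time: 25.3
tool_pos: [0.5049, 0.2081, 0.021]
tcp_rot: [2.033, 2.389, 0.003]
wrist_force: [0.0, -0.4, -1.0]
width: 0.688
target [0.5045 0.208  0.0148] shift mm [-0.  -0.4  6.2] jaw deg 9.2 tilt 0.31 t 25.3 w 0.688 F [ 0.  -0.4 -1. ]
side pot 0.79 [232.0, 135.0, 256.0, 169.0] ztop 0.0593 [0.5027 0.2086] res 0.0017 114
side cup 0.77 [209.0, 112.0, 224.0, 138.0] ztop 0.0757 [0.4877 0.3077] res 0.0009 69
side jug 0.7 [251.0, 154.0, 277.0, 185.0] ztop 0.0750 [0.5181 0.1113] res 0.0013 138
top lid 0.72 [420.0, 162.0, 445.0, 186.0] ztop 0.0342 [ 0.6272 -0.3113] res 0.0061 44
```

```bash
python3 -m inch '[{"dx":0,"dy":0,"dz":0.003,"ax":0,"ay":0,"az":0,"fingers":-1},{"dx":0,"dy":0,"dz":0.0062,"ax":0,"ay":0,"az":0,"fingers":-1},{"dx":0,"dy":0,"dz":0.0062,"ax":0,"ay":0,"az":0,"fingers":-1},{"dx":0,"dy":0,"dz":0.0062,"ax":0,"ay":0,"az":0,"fingers":-1},{"dx":0,"dy":0,"dz":0.0062,"ax":0,"ay":0,"az":0,"fingers":1},{"dx":0,"dy":0,"dz":0.0062,"ax":0,"ay":0,"az":0,"fingers":1},{"dx":0,"dy":0,"dz":0.0062,"ax":0,"ay":0,"az":0,"fingers":1},{"dx":0,"dy":0,"dz":0.0062,"ax":0,"ay":0,"az":0,"fingers":1},{"dx":0,"dy":0,"dz":-0.01,"ax":0,"ay":0,"az":0,"fingers":1},{"dx":0,"dy":0,"dz":-0.04,"ax":0,"ay":0,"az":0,"fingers":1},{"dx":0,"dy":0,"dz":-0.08,"ax":0,"ay":0,"az":0,"fingers":1},{"dx":-0.02,"dy":0,"dz":-0.13,"ax":0,"ay":0,"az":0,"fingers":1},{"dx":-0.05,"dy":0,"dz":-0.18,"ax":0,"ay":0,"az":0,"fingers":1},{"dx":-0.11,"dy":0,"dz":-0.24,"ax":0,"ay":0,"az":0,"fingers":1},{"dx":-0.17,"dy":0,"dz":-0.26,"ax":0,"ay":0,"az":0,"fingers":1},{"dx":-0.2,"dy":0,"dz":-0.26,"ax":0,"ay":0,"az":0,"fingers":1},{"dx":-0.2,"dy":0,"dz":-0.26,"ax":0,"ay":0,"az":0,"fingers":1},{"dx":-0.2,"dy":0,"dz":-0.26,"ax":0,"ay":0,"az":0,"fingers":1}]'
cat >> h.py <<'E'
def lid(cam,zd):
    im,d=bot.read_camera(cam);k=bot.get_calibration(cam);P=cloud(cam,d,bot.masks_of(cam,"lid")[0]["region"],k)
    D=P[abs(P[:,2]-zd)<.005];K=P[P[:,2]>zd+.015]
    c,r=circ(D,.034);ck,rk=circ(K,.009)
    print(cam,"disc",np.round(c,4),"res %.4f z %.4f"%(r,np.median(D[:,2])),"knob",np.round(ck,4),"res %.4f z %.4f"%(rk,np.percentile(K[:,2],90)),len(D),len(K))
E
python3 - <<'E'
from h import *
im,d,o=find("wrist",["jug","pot","cup","saucer"]);cv2.imwrite("pics/w6.png",im)
find("top",["cup","jug","pot"]);find("side",["cup","jug","pot"])
for c in("top","side","wrist"):
  try: lid(c,.013)
  except Exception as e: print(c,e)
go(.61,-.296,.2)
E
```

```text
time: 27.85
tool_pos: [0.5353, 0.0115, 0.2823]
tcp_rot: [2.033, 2.388, 0.005]
wrist_force: [-0.6, 0.9, -0.9]
width: 1.002
wrist jug 0.85 [292.0, 51.0, 342.0, 110.0] ztop 0.0737 [0.5195 0.1111] res 0.0026 620
wrist pot 0.58 [296.0, 0.0, 341.0, 28.0] ztop 0.0518 [0.5036 0.2095] res 0.0007 324
top cup 0.89 [170.0, 206.0, 201.0, 234.0] ztop 0.0752 [0.4897 0.3057] res 0.0006 162
top pot 0.86 [214.0, 204.0, 242.0, 227.0] ztop 0.0537 [0.5052 0.2064] res 0.0013 138
side cup 0.63 [209.0, 110.0, 232.0, 143.0] ztop 0.0750 [0.4869 0.3079] res 0.0009 138
side jug 0.56 [251.0, 151.0, 278.0, 186.0] ztop 0.0750 [0.5194 0.1108] res 0.0020 158
side pot 0.66 [232.0, 140.0, 258.0, 170.0] ztop 0.0536 [0.5033 0.2089] res 0.0007 158
top disc [ 0.6111 -0.2861] res 0.0023 z 0.0128 knob [ 0.6089 -0.2882] res 0.0008 z 0.0362 451 43
side disc [ 0.6063 -0.2861] res 0.0011 z 0.0114 knob [ 0.6062 -0.2859] res 0.0003 z 0.0350 755 72
wrist disc [ 0.6077 -0.2863] res 0.0025 z 0.0115 knob [ 0.6081 -0.2875] res 0.0004 z 0.0332 715 30
target [ 0.61  -0.296  0.2  ] shift mm [-314.9   23.8   82.9] jaw deg 9.2 tilt 0.36 t 28.8 w 1.000 F [ 0.4  0.7 -0.1]
```

The pot is midway between cup and jug to about 1 mm. The lid is at (0.6077, -0.287), with its disc top at 0.012 m and knob top at about 0.034 m. I'll grasp the knob with the tips about 4 mm above the disc.

```bash
python3 -m inch '[{"dx":-0.05,"dy":0,"dz":0,"ax":0,"ay":0,"az":0,"fingers":1},{"dx":-0.11,"dy":0.005,"dz":0.02,"ax":0,"ay":0,"az":0,"fingers":1},{"dx":-0.17,"dy":0.01,"dz":0.05,"ax":0,"ay":0,"az":0,"fingers":1},{"dx":-0.23,"dy":0.02,"dz":0.08,"ax":0,"ay":0,"az":0,"fingers":1},{"dx":-0.28,"dy":0.023,"dz":0.11,"ax":0,"ay":0,"az":0,"fingers":1},{"dx":-0.3056,"dy":0.023,"dz":0.15,"ax":0,"ay":0,"az":0,"fingers":0.5},{"dx":-0.3056,"dy":0.023,"dz":0.18,"ax":0,"ay":0,"az":0,"fingers":0.2},{"dx":-0.3056,"dy":0.023,"dz":0.2,"ax":0,"ay":0,"az":0,"fingers":0.2},{"dx":-0.3056,"dy":0.023,"dz":0.22,"ax":0,"ay":0,"az":0,"fingers":0.2},{"dx":-0.3056,"dy":0.023,"dz":0.24,"ax":0,"ay":0,"az":0,"fingers":0.2},{"dx":-0.3056,"dy":0.023,"dz":0.255,"ax":0,"ay":0,"az":0,"fingers":0.2},{"dx":-0.3056,"dy":0.023,"dz":0.263,"ax":0,"ay":0,"az":0,"fingers":0.2},{"dx":-0.3056,"dy":0.023,"dz":0.266,"ax":0,"ay":0,"az":0,"fingers":0.2},{"dx":-0.3056,"dy":0.023,"dz":0.266,"ax":0,"ay":0,"az":0,"fingers":-1},{"dx":-0.3056,"dy":0.023,"dz":0.266,"ax":0,"ay":0,"az":0,"fingers":-1},{"dx":-0.3056,"dy":0.023,"dz":0.266,"ax":0,"ay":0,"az":0,"fingers":-1},{"dx":-0.3056,"dy":0.023,"dz":0.266,"ax":0,"ay":0,"az":0,"fingers":-1},{"dx":-0.3056,"dy":0.023,"dz":0.266,"ax":0,"ay":0,"az":0,"fingers":-1},{"dx":-0.3056,"dy":0.023,"dz":0.266,"ax":0,"ay":0,"az":0,"fingers":-1},{"dx":-0.3056,"dy":0.023,"dz":0.266,"ax":0,"ay":0,"az":0,"fingers":-1}]' 35
python3 - <<'E'
from h import *
go(.5045,.208,.0625)
lid("side",.013)
E
```

```text
time: 31.3
tool_pos: [0.6096, -0.2877, 0.0179]
tcp_rot: [2.031, 2.387, 0.005]
wrist_force: [0.2, -0.5, 5.4]
width: 0.193
target [0.5045 0.208  0.0625] shift mm [505.9 -24.1 -46.7] jaw deg 9.2 tilt 0.46 t 31.3 w 0.193 F [ 0.2 -0.5  5.4]Traceback (most recent call last):
  File "<stdin>", line 3, in <module>
  File "h.py", line 37, in lid
    im,d=bot.read_camera(cam);k=bot.get_calibration(cam);P=cloud(cam,d,bot.masks_of(cam,"lid")[0]["region"],k)
                                                                       ~~~~~~~~~~~~~~~~~~~~~~~^^^
IndexError: list index out of range
```

The knob is gripped. I'll lift it and carry it to above the pot.

```bash
python3 -m inch '[{"dx":0,"dy":0,"dz":-0.02,"ax":0,"ay":0,"az":0,"fingers":-1},{"dx":0,"dy":0,"dz":-0.06,"ax":0,"ay":0,"az":0,"fingers":-1},{"dx":0,"dy":0,"dz":-0.1,"ax":0,"ay":0,"az":0,"fingers":-1},{"dx":0.03,"dy":0,"dz":-0.14,"ax":0,"ay":0,"az":0,"fingers":-1},{"dx":0.08,"dy":-0.01,"dz":-0.17,"ax":0,"ay":0,"az":0,"fingers":-1},{"dx":0.13,"dy":-0.015,"dz":-0.17,"ax":0,"ay":0,"az":0,"fingers":-1},{"dx":0.18,"dy":-0.02,"dz":-0.17,"ax":0,"ay":0,"az":0,"fingers":-1},{"dx":0.23,"dy":-0.024,"dz":-0.17,"ax":0,"ay":0,"az":0,"fingers":-1},{"dx":0.28,"dy":-0.024,"dz":-0.17,"ax":0,"ay":0,"az":0,"fingers":-1},{"dx":0.33,"dy":-0.024,"dz":-0.17,"ax":0,"ay":0,"az":0,"fingers":-1},{"dx":0.38,"dy":-0.024,"dz":-0.17,"ax":0,"ay":0,"az":0,"fingers":-1},{"dx":0.43,"dy":-0.024,"dz":-0.17,"ax":0,"ay":0,"az":0,"fingers":-1},{"dx":0.47,"dy":-0.024,"dz":-0.16,"ax":0,"ay":0,"az":0,"fingers":-1},{"dx":0.495,"dy":-0.024,"dz":-0.14,"ax":0,"ay":0,"az":0,"fingers":-1},{"dx":0.5049,"dy":-0.024,"dz":-0.12,"ax":0,"ay":0,"az":0,"fingers":-1},{"dx":0.5049,"dy":-0.024,"dz":-0.1,"ax":0,"ay":0,"az":0,"fingers":-1},{"dx":0.5049,"dy":-0.024,"dz":-0.08,"ax":0,"ay":0,"az":0,"fingers":-1},{"dx":0.5049,"dy":-0.024,"dz":-0.075,"ax":0,"ay":0,"az":0,"fingers":-1},{"dx":0.5049,"dy":-0.024,"dz":-0.075,"ax":0,"ay":0,"az":0,"fingers":-1}]'
python3 - <<'E'
from h import *
go(.5045,.207,.0639)
p,M,s=pose();a=np.radians(9.2);G=np.array([[-np.sin(a),np.cos(a),0],[np.cos(a),np.sin(a),0],[0,0,-1]]).T
print("level deg",np.degrees(R.from_matrix(M.T@G).as_rotvec()).round(2))
for c in("side","top"):
    im,d=bot.read_camera(c);k=bot.get_calibration(c)
    cv2.imwrite(f"pics/l_{c}.png",im)
    for e in bot.masks_of(c,"lid")[:1]:
        P=cloud(c,d,e["region"],k);print(c,e["p"],e["box"],np.percentile(P,[2,50,98],axis=0).round(4).tolist())
a=cv2.imread("pics/l_side.png")[80:230,150:350];b=cv2.imread("pics/l_top.png")[140:290,140:340]
cv2.imwrite("pics/l.png",cv2.resize(np.hstack([a,b]),None,fx=2,fy=2))
E
```

```text
time: 33.78
tool_pos: [0.5044, 0.207, 0.091]
tcp_rot: [2.031, 2.387, 0.004]
wrist_force: [0.4, 0.0, -0.6]
width: 0.195
target [0.5045 0.207  0.0639] shift mm [ 0.1 -0.  27.1] jaw deg 9.2 tilt 0.44 t 33.8 w 0.195 F [ 0.4  0.  -0.6]
level deg [0.38 0.22 0.  ]
side 0.64 [225.1, 123.0, 256.9, 145.8] [[0.4718, 0.1756, 0.0814], [0.5015, 0.1996, 0.0863], [0.5337, 0.2261, 0.1092]]
top 0.77 [232.7, 199.7, 240.6, 223.8] [[0.4838, 0.1729, 0.0802], [0.5057, 0.1841, 0.0862], [0.531, 0.1937, 0.0899]]
```

View pics/l.png

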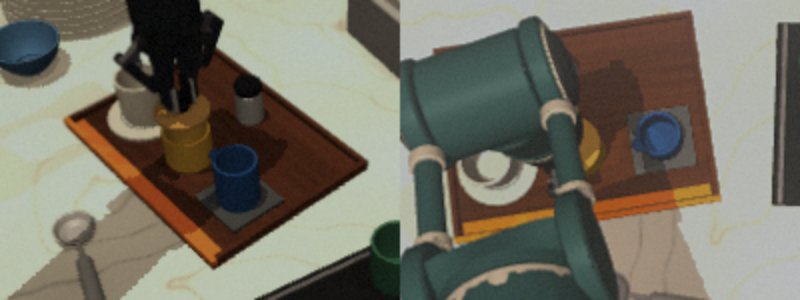

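The lid hangs level above the pot at (185,115) in the crop and is centred on it. Lowering and releasing.

```bash
python3 -m inch '[{"dx":0,"dy":0,"dz":0.008,"ax":0.38,"ay":0.22,"az":0,"fingers":-1},{"dx":0,"dy":0,"dz":0.016,"ax":0.38,"ay":0.22,"az":0,"fingers":-1},{"dx":0,"dy":0,"dz":0.022,"ax":0.38,"ay":0.22,"az":0,"fingers":-1},{"dx":0,"dy":0,"dz":0.025,"ax":0.38,"ay":0.22,"az":0,"fingers":-1},{"dx":0,"dy":0,"dz":0.0268,"ax":0.38,"ay":0.22,"az":0,"fingers":-1},{"dx":0,"dy":0,"dz":0.0268,"ax":0.38,"ay":0.22,"az":0,"fingers":-1},{"dx":0,"dy":0,"dz":0.0268,"ax":0.38,"ay":0.22,"az":0,"fingers":-1}]'
python3 - <<'E'
from h import *
go(.5045,.207,.0639)
E
```

```text
time: 34.85
tool_pos: [0.5058, 0.2074, 0.0654]
tcp_rot: [2.035, 2.391, 0.004]
wrist_force: [0.1, -0.9, -1.3]
width: 0.187
target [0.5045 0.207  0.0639] shift mm [-0.1 -1.4  1.5] jaw deg 9.2 tilt 0.16 t 34.9 w 0.187 F [ 0.1 -0.9 -1.3]
```

```bash
python3 -m inch '[{"dx":0,"dy":-0.0014,"dz":0.001,"ax":0,"ay":0,"az":0,"fingers":-1},{"dx":0,"dy":-0.0014,"dz":0.0018,"ax":0,"ay":0,"az":0,"fingers":-1},{"dx":0,"dy":-0.0014,"dz":0.0018,"ax":0,"ay":0,"az":0,"fingers":-1},{"dx":0,"dy":-0.0014,"dz":0.0018,"ax":0,"ay":0,"az":0,"fingers":-1},{"dx":0,"dy":-0.0014,"dz":0.0018,"ax":0,"ay":0,"az":0,"fingers":0.2},{"dx":0,"dy":-0.0014,"dz":0.0018,"ax":0,"ay":0,"az":0,"fingers":0.2},{"dx":0,"dy":-0.0014,"dz":0.0018,"ax":0,"ay":0,"az":0,"fingers":0.2},{"dx":0,"dy":-0.0014,"dz":0.0018,"ax":0,"ay":0,"az":0,"fingers":0.2},{"dx":0,"dy":0,"dz":-0.01,"ax":0,"ay":0,"az":0,"fingers":0.2},{"dx":0,"dy":0,"dz":-0.04,"ax":0,"ay":0,"az":0,"fingers":0.2},{"dx":0,"dy":0,"dz":-0.08,"ax":0,"ay":0,"az":0,"fingers":1},{"dx":-0.02,"dy":0,"dz":-0.13,"ax":0,"ay":0,"az":0,"fingers":1},{"dx":-0.06,"dy":0,"dz":-0.17,"ax":0,"ay":0,"az":0,"fingers":1},{"dx":-0.12,"dy":0,"dz":-0.2,"ax":0,"ay":0,"az":0,"fingers":1},{"dx":-0.17,"dy":0,"dz":-0.2,"ax":0,"ay":0,"az":0,"fingers":1},{"dx":-0.17,"dy":0,"dz":-0.2,"ax":0,"ay":0,"az":0,"fingers":1},{"dx":-0.17,"dy":0,"dz":-0.2,"ax":0,"ay":0,"az":0,"fingers":1}]'
python3 - <<'E'
from h import *
lid("side",.060);lid("wrist",.058);lid("top",.060)
find("top",["jam"]);find("side",["jam"])
go(.4915,-.186,.02)
im,d=bot.read_camera("wrist");a,_=bot.read_camera("side")
cv2.imwrite("pics/m.png",np.hstack([im[0:200,200:480],cv2.resize(a[90:215,170:345],(280,200))]))
E
```

```text
time: 36.98
tool_pos: [0.5323, 0.0394, 0.2657]
tcp_rot: [2.037, 2.39, 0.005]
wrist_force: [0.0, 0.3, 0.2]
width: 1.003
side disc [0.5038 0.2081] res 0.0006 z 0.0588 knob [0.5034 0.2092] res 0.0010 z 0.0823 380 39
wrist disc [0.5031 0.2082] res 0.0031 z 0.0575 knob [0.5041 0.2077] res 0.0006 z 0.0804 2262 289
top disc [0.505  0.2055] res 0.0009 z 0.0582 knob [0.5043 0.2055] res 0.0434 z 0.0826 471 50
top jam 0.77 [380.0, 207.0, 403.0, 231.0] ztop 0.0682 [ 0.494  -0.1876] res 0.0033 217
side jam 0.56 [319.0, 253.0, 344.0, 285.0] ztop 0.0652 [ 0.4938 -0.185 ] res 0.0028 356
target [ 0.4915 -0.186   0.02  ] shift mm [-216.4  -77.3  244.9] jaw deg 9.2 tilt 0.15 t 37.5 w 1.001 F [-1.  -0.   0.2]
```

View pics/m.png

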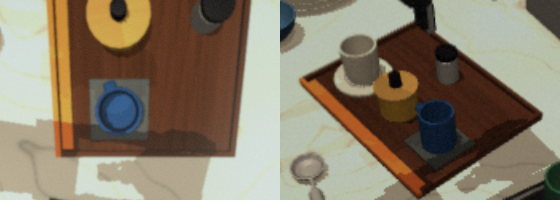

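The lid lies flat on the pot, centred within 1 mm, with disc z = 0.058 as expected. The last piece is the jam jar, at about (0.493, -0.186).

```bash
python3 -m inch '[{"dx":-0.05,"dy":-0.02,"dz":0,"ax":0,"ay":0,"az":0,"fingers":1},{"dx":-0.1,"dy":-0.04,"dz":0.03,"ax":0,"ay":0,"az":0,"fingers":1},{"dx":-0.15,"dy":-0.06,"dz":0.07,"ax":0,"ay":0,"az":0,"fingers":1},{"dx":-0.19,"dy":-0.0758,"dz":0.11,"ax":0,"ay":0,"az":0,"fingers":1},{"dx":-0.2166,"dy":-0.0758,"dz":0.14,"ax":0,"ay":0,"az":0,"fingers":1},{"dx":-0.2166,"dy":-0.0758,"dz":0.16,"ax":0,"ay":0,"az":0,"fingers":1},{"dx":-0.2166,"dy":-0.0758,"dz":0.18,"ax":0,"ay":0,"az":0,"fingers":1},{"dx":-0.2166,"dy":-0.0758,"dz":0.2,"ax":0,"ay":0,"az":0,"fingers":1},{"dx":-0.2166,"dy":-0.0758,"dz":0.22,"ax":0,"ay":0,"az":0,"fingers":1},{"dx":-0.2166,"dy":-0.0758,"dz":0.24,"ax":0,"ay":0,"az":0,"fingers":1},{"dx":-0.2166,"dy":-0.0758,"dz":0.248,"ax":0,"ay":0,"az":0,"fingers":1},{"dx":-0.2166,"dy":-0.0758,"dz":0.248,"ax":0,"ay":0,"az":0,"fingers":1},{"dx":-0.2166,"dy":-0.0758,"dz":0.248,"ax":0,"ay":0,"az":0,"fingers":-1},{"dx":-0.2166,"dy":-0.0758,"dz":0.248,"ax":0,"ay":0,"az":0,"fingers":-1},{"dx":-0.2166,"dy":-0.0758,"dz":0.248,"ax":0,"ay":0,"az":0,"fingers":-1},{"dx":-0.2166,"dy":-0.0758,"dz":0.248,"ax":0,"ay":0,"az":0,"fingers":-1},{"dx":-0.2166,"dy":-0.0758,"dz":0.248,"ax":0,"ay":0,"az":0,"fingers":-1},{"dx":-0.2166,"dy":-0.0758,"dz":0.248,"ax":0,"ay":0,"az":0,"fingers":-1},{"dx":-0.2166,"dy":-0.0758,"dz":0.248,"ax":0,"ay":0,"az":0,"fingers":-1}]' 35
python3 -c "
from h import *
go(.489+.085*.987,.3067+.085*.16,.12)"
```

```text
time: 39.95
tool_pos: [0.4937, -0.1865, 0.0181]
tcp_rot: [2.034, 2.391, 0.004]
wrist_force: [-0.8, -0.7, 6.4]
width: 0.522
target [0.5729 0.3203 0.12  ] shift mm [ 487.5  159.8 -101.4] jaw deg 9.2 tilt 0.23 t 40.0 w 0.522 F [-0.8 -0.7  6.4]
```

```bash
python3 -m inch '[{"dx":0,"dy":0,"dz":-0.02,"ax":0,"ay":0,"az":0,"fingers":-1},{"dx":0,"dy":0,"dz":-0.06,"ax":0,"ay":0,"az":0,"fingers":-1},{"dx":0,"dy":0,"dz":-0.1,"ax":0,"ay":0,"az":0,"fingers":-1},{"dx":0.03,"dy":0.01,"dz":-0.14,"ax":0,"ay":0,"az":0,"fingers":-1},{"dx":0.07,"dy":0.03,"dz":-0.17,"ax":0,"ay":0,"az":-8,"fingers":-1},{"dx":0.11,"dy":0.05,"dz":-0.18,"ax":0,"ay":0,"az":-16,"fingers":-1},{"dx":0.15,"dy":0.07,"dz":-0.18,"ax":0,"ay":0,"az":-24,"fingers":-1},{"dx":0.2,"dy":0.09,"dz":-0.18,"ax":0,"ay":0,"az":-32,"fingers":-1},{"dx":0.25,"dy":0.11,"dz":-0.18,"ax":0,"ay":0,"az":-40,"fingers":-1},{"dx":0.3,"dy":0.13,"dz":-0.18,"ax":0,"ay":0,"az":-48,"fingers":-1},{"dx":0.35,"dy":0.15,"dz":-0.18,"ax":0,"ay":0,"az":-56,"fingers":-1},{"dx":0.4,"dy":0.16,"dz":-0.18,"ax":0,"ay":0,"az":-64,"fingers":-1},{"dx":0.44,"dy":0.16,"dz":-0.17,"ax":0,"ay":0,"az":-72,"fingers":-1},{"dx":0.47,"dy":0.16,"dz":-0.15,"ax":0,"ay":0,"az":-80,"fingers":-1},{"dx":0.487,"dy":0.16,"dz":-0.12,"ax":0,"ay":0,"az":-86,"fingers":-1},{"dx":0.4872,"dy":0.16,"dz":-0.1,"ax":0,"ay":0,"az":-90,"fingers":-1},{"dx":0.4872,"dy":0.16,"dz":-0.1,"ax":0,"ay":0,"az":-90,"fingers":-1},{"dx":0.4872,"dy":0.16,"dz":-0.1,"ax":0,"ay":0,"az":-90,"fingers":-1}]'
python3 - <<'E'
from h import *
x,y=.489+.085*.987,.3067+.085*.16
go(x,y,.0181)
p,M,s=pose();a=np.radians(99.2);G=np.array([[-np.sin(a),np.cos(a),0],[np.cos(a),np.sin(a),0],[0,0,-1]]).T
print("level deg",np.degrees(R.from_matrix(M.T@G).as_rotvec()).round(2))
find("side",["jam","cup","shaker"])
E
```

```text
time: 42.2
tool_pos: [0.5736, 0.32, 0.1193]
tcp_rot: [-0.25, 3.127, 0.0]
wrist_force: [-0.7, 0.8, -2.2]
width: 0.519
target [0.5729 0.3203 0.0181] shift mm [  1.1   0.4 101.2] jaw deg 99.1 tilt 0.27 t 42.2 w 0.519 F [-0.7  0.8 -2.2]
level deg [-0.01  0.27 -0.06]
side jam 0.66 [233.0, 66.0, 247.0, 98.0] ztop 0.1665 [0.5725 0.3201] res 0.0045 82
side cup 0.89 [209.0, 110.0, 232.0, 141.0] ztop 0.0749 [0.4876 0.308 ] res 0.0014 135
side shaker 0.84 [265.0, 117.0, 281.0, 141.0] ztop 0.0661 [0.6028 0.2333] res 0.0020 95
```

```bash
python3 -m inch '[{"dx":0.001,"dy":0.0004,"dz":0.02,"ax":0,"ay":0.27,"az":0,"fingers":-1},{"dx":0.001,"dy":0.0004,"dz":0.045,"ax":0,"ay":0.27,"az":0,"fingers":-1},{"dx":0.001,"dy":0.0004,"dz":0.065,"ax":0,"ay":0.27,"az":0,"fingers":-1},{"dx":0.001,"dy":0.0004,"dz":0.08,"ax":0,"ay":0.27,"az":0,"fingers":-1},{"dx":0.001,"dy":0.0004,"dz":0.09,"ax":0,"ay":0.27,"az":0,"fingers":-1},{"dx":0.001,"dy":0.0004,"dz":0.096,"ax":0,"ay":0.27,"az":0,"fingers":-1},{"dx":0.001,"dy":0.0004,"dz":0.1,"ax":0,"ay":0.27,"az":0,"fingers":-1},{"dx":0.001,"dy":0.0004,"dz":0.101,"ax":0,"ay":0.27,"az":0,"fingers":-1},{"dx":0.001,"dy":0.0004,"dz":0.101,"ax":0,"ay":0.27,"az":0,"fingers":-1}]'
python3 -c "
from h import *
go(.5729,.3203,.0181)"
```

```text
time: 43.52
tool_pos: [0.574, 0.3207, 0.0196]
tcp_rot: [-0.251, 3.129, 0.001]
wrist_force: [0.3, 0.5, -1.6]
width: 0.516
target [0.5729 0.3203 0.0181] shift mm [ 1.2 -0.2  1.5] jaw deg 99.2 tilt 0.15 t 43.5 w 0.516 F [ 0.3  0.5 -1.6]
```

Lower the last 1.5 mm, release, rise straight up, and withdraw clear of the cameras' view.

```bash
python3 -m inch '[{"dx":0.001,"dy":0,"dz":0.001,"ax":0,"ay":0,"az":0,"fingers":-1},{"dx":0.001,"dy":0,"dz":0.0018,"ax":0,"ay":0,"az":0,"fingers":-1},{"dx":0.001,"dy":0,"dz":0.0018,"ax":0,"ay":0,"az":0,"fingers":-1},{"dx":0.001,"dy":0,"dz":0.0018,"ax":0,"ay":0,"az":0,"fingers":-1},{"dx":0.001,"dy":0,"dz":0.0018,"ax":0,"ay":0,"az":0,"fingers":0.8},{"dx":0.001,"dy":0,"dz":0.0018,"ax":0,"ay":0,"az":0,"fingers":0.8},{"dx":0.001,"dy":0,"dz":0.0018,"ax":0,"ay":0,"az":0,"fingers":0.8},{"dx":0.001,"dy":0,"dz":0.0018,"ax":0,"ay":0,"az":0,"fingers":0.8},{"dx":0.001,"dy":0,"dz":-0.01,"ax":0,"ay":0,"az":0,"fingers":0.8},{"dx":0,"dy":0,"dz":-0.04,"ax":0,"ay":0,"az":0,"fingers":0.8},{"dx":0,"dy":0,"dz":-0.08,"ax":0,"ay":0,"az":0,"fingers":0.8},{"dx":0,"dy":0,"dz":-0.13,"ax":0,"ay":0,"az":0,"fingers":0.8},{"dx":0,"dy":0,"dz":-0.18,"ax":0,"ay":0,"az":0,"fingers":0.8},{"dx":0,"dy":-0.05,"dz":-0.23,"ax":0,"ay":0,"az":0,"fingers":0.8},{"dx":0,"dy":-0.1,"dz":-0.26,"ax":0,"ay":0,"az":0,"fingers":0.8},{"dx":0,"dy":-0.16,"dz":-0.26,"ax":0,"ay":0,"az":0,"fingers":0.8},{"dx":0,"dy":-0.22,"dz":-0.26,"ax":0,"ay":0,"az":0,"fingers":0.8},{"dx":0,"dy":-0.28,"dz":-0.26,"ax":0,"ay":0,"az":0,"fingers":0.8},{"dx":0,"dy":-0.34,"dz":-0.26,"ax":0,"ay":0,"az":0,"fingers":0.8},{"dx":0,"dy":-0.34,"dz":-0.26,"ax":0,"ay":0,"az":0,"fingers":0.8}]'
python3 - <<'E'
from h import *
N=["saucer","cup","slate","jug","pot","jam","shaker","green_cup"]
a,_,_=find("top",N);b,_,_=find("side",N);lid("top",.06);lid("side",.06)
cv2.imwrite("pics/f.png",np.hstack([cv2.resize(a[130:270,140:340],(400,280)),cv2.resize(b[90:230,170:370],(400,280))]))
go(.5,.2,.3)
E
```

```text
time: 46.02
tool_pos: [0.6279, -0.0196, 0.2803]
tcp_rot: [-0.242, 3.129, -0.001]
wrist_force: [-0.7, 0.1, 0.7]
width: 0.895
top saucer 0.62 [172.0, 202.0, 210.0, 240.0] ztop 0.0154 [0.49   0.3059] res 0.0008 509
top cup 0.72 [172.0, 207.0, 197.0, 235.0] ztop 0.0749 [0.4888 0.3047] res 0.0014 125
top slate 0.63 [255.0, 199.0, 275.0, 226.0] ztop 0.0173 ((514.3895263671875, 134.9252471923828), (76.67196655273438, 36.94507598876953), 26.402835845947266) res 0.0000 129
top jug 0.64 [258.0, 193.0, 276.0, 218.0] ztop 0.0758 [0.5199 0.1115] res 0.0016 92
top pot 0.64 [258.0, 195.0, 276.0, 219.0] ztop 0.0759 [0.5167 0.1051] res 0.0055 80
top jam 0.93 [169.0, 177.0, 196.0, 198.0] ztop 0.0667 [0.569 0.319] res 0.0030 231
top shaker 0.62 [214.0, 163.0, 230.0, 180.0] ztop 0.0667 [0.6049 0.2314] res 0.0009 160
top green_cup 0.54 [339.0, 158.0, 364.0, 176.0] ztop 0.0710 [ 0.6082 -0.0851] res 0.0016 63
side saucer 0.67 [204.0, 127.0, 242.0, 152.0] ztop 0.0154 [0.4885 0.3064] res 0.0019 255
side cup 0.91 [208.0, 111.0, 231.0, 144.0] ztop 0.0748 [0.4871 0.3085] res 0.0008 143
side slate 0.66 [251.0, 1
[... 325 characters left out ...]
0.61 [238.0, 100.0, 256.0, 130.0] ztop 0.0666 [0.5714 0.321 ] res 0.0024 144
side shaker 0.56 [263.0, 117.0, 282.0, 143.0] ztop 0.0661 [0.6034 0.2332] res 0.0013 111
side green_cup 0.82 [331.0, 191.0, 364.0, 231.0] ztop 0.0684 [ 0.6078 -0.0834] res 0.0008 190
top disc [0.5051 0.2059] res 0.0006 z 0.0583 knob [0.5048 0.2057] res 0.0007 z 0.0817 577 50Traceback (most recent call last):
  File "<stdin>", line 3, in <module>
  File "h.py", line 37, in lid
    im,d=bot.read_camera(cam);k=bot.get_calibration(cam);P=cloud(cam,d,bot.masks_of(cam,"lid")[0]["region"],k)
                                                                       ~~~~~~~~~~~~~~~~~~~~~~~^^^
IndexError: list index out of range
```

Run:
```python
from h import *
a,_=bot.read_camera("top");b,_=bot.read_camera("side")
cv2.imwrite("pics/f.png",np.hstack([cv2.resize(a[130:270,140:340],(400,280)),cv2.resize(b[90:230,170:370],(400,280))]))
```

```text
(no output)
```

View pics/f.png

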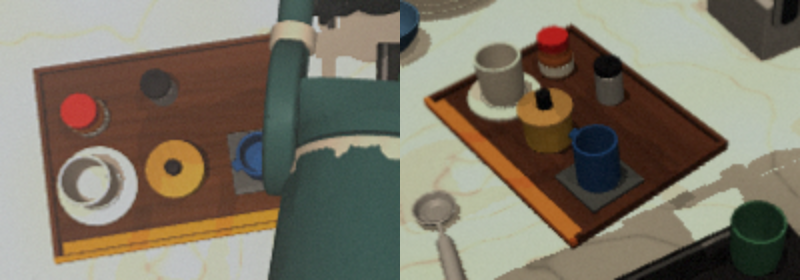

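The final picture shows everything upright in its place: jam at (78,112) behind the saucer at (97,185), lidded pot at (175,168) in line with cup and jug, shaker and green cup unmoved. The gripper is empty and well clear, so I'm handing in.

```bash
python3 -c "
from workcell import bot
print(bot.finish_job())"
```

```text
the job is handed in; nothing more can be done
None
```

The tray is laid as asked and the job is handed in at about 47 s of robot time. I placed the cup, jug, pot, lid and jam jar in that order, one grasp each with no retries.

- **Positions:** In the last checks the cup sat within about 1–2 mm of the saucer's middle. The jug was about 1 mm from the slate's middle by the side camera. The lidded pot was midway between cup and jug and in line with them to about 1–2 mm.
- **Lid:** It lies flat on the pot's rim (disc top 0.058 m, as expected) and is centred to about 1 mm.
- **Jam jar:** It stands directly behind the saucer. The side camera puts the gap at about 13 mm. The top camera's jar position was about 3 mm different (gap nearer 9 mm) with a poorer fit. I aimed for 14 mm.
- **Left alone:** The shaker and green cup were still where I first measured them, within about 1–2 mm.

**Checks that failed or disagreed:**
- The top and side cameras differed by 2–3 mm throughout, in position and height.
- At the end the arm hid part of the slate and jug from the top camera. It also mistook the jug for the pot there, so I relied on the side camera for those.
- The final lid check from the side camera found no lid, but the top camera did and the picture shows it in place.
- My first move command was refused because it left out some required values. Nothing moved.

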